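Latch the objective case

ROBOT

A 6-joint arm with a two-finger parallel gripper is mounted at the origin on the work surface. World frame = base frame: x ahead of the robot, y to its left, z up, the work surface at z = 0. Lengths are in m, angles in rad, forces in N, time in s.
With the tool pointing down it reaches from about 0.375 to 0.975 m from the base axis. Payload 3.8 kg.
Tool frame: the origin (TCP) lies midway between the tips of the shut fingers; the grasp point (between the pads) lies 19 mm behind it; z points along the fingers, y is the direction in which the jaws open and shut (so a half turn about z gives the same grasp; the last joint's range is limited). The gripper opens to 85 mm and grips with 20 to 120 N. Pads are 22 mm wide; open, the fingers measure 114 mm over their backs; the gripper's body (76 mm by 85 mm) begins 54 mm behind the grasp point. The pads swing forward as they close: fully open they stand 13 mm farther back than shut.
Start: joints at [1.23, 0.264, 1.604, -0, 1.274, -0.037], TCP at [0.202, 0.644, 0.231] pointing down, gripper open.
Joint ranges: [-2.63, 2.63], [-0.94, 2.18], [0.31, 2.57], [-1.31, 4.45], [0, 2.66], [-2.55, 2.55]. Speed limits (rad/s): [2.57, 2.57, 3.14, 3.14, 3.14, 3.14].

INTERFACE

Orientations are given as a rotation vector (axis times angle).
In Python, from workcell import bot gives the robot as it stands.
- The arm moves only by the tool drive_tool, never from a script. Its argument "deltas" is a list of rows, each an object with "hand": the opening, from 0 (shut) to 1 (fully open); "offset": the shift along the world's x, y, z in cm, a list of three; "angular": the turn, a rotation vector about the world's x, y, z in degrees, a list of three. A call has 1 to 8 rows; each row is the pose to reach, as a shift and turn from the pose commanded when the call began; what a row does not reach only later rows make up. A row lasts 1/8 s, in which the tool goes at most 62.5 mm and 10.7 degrees, less where a joint would pass 70% of its speed; a pose out of reach is approached as far as the arm can. A call with a gripper value outside its range is refused whole. The fingers move at their own pace and stop on an object; "force" is the grip in N (left out, the last holds). Time passes only in rows, so rows that repeat a pose let the fingers close. It gives the time, the measured TCP pose, the force and the opening at its end, in the units of the state.
- bot.read_state(): the state, without advancing time (a new reading comes with each control period).
- bot.read_camera(name): name is "side" or "top"; returns a dict with "frame" (480x640x3 uint8, blue, green, red), "mtx" (3x3 intrinsics, pixels), "k1" (the pictures are not rectified: a ray, as slopes to the right and down, at radius r is drawn at 1 + k1 r^2 times it, then the intrinsics apply), "R" (3x3) and "t" (3): a world point X has camera coordinates R X + t. Camera axes: x right, y down, z forward; pixel columns grow to the right and rows downward; lengths in m; the calibration is good to about 2 mm. A picture is of the moment at which its call begins. There is no depth.
- bot.finish_job(): hands the job in, once; it reports no verdict.
The state is a dict: "time": time; "q": joint angles; "joint_vel": joint speeds; "joint_torque": joint torques, N m; "tool_pos": TCP position; "tcp_rot": TCP orientation; "wrist_force": force on the tool from outside, world axes, zero at the start; "torque": the same for the moment, N m; "width": opening from 0.0 (shut) to 1.0 (fully open).
Only numpy, scipy, OpenCV 4.12 (cv2) and the standard library are available. Lean on these libraries where they do the work, as an engineer would, in place of code of your own. Each camera call takes 0.05 s, during which the arm holds its last target. There are 200 camera calls.

TASK

The instrument case standing on the microscope bench is still ajar: fasten its draw latch. Bring the wire loop over and hook it behind the lip of the keeper on the lid half, then push the lever back and press it flat, past its dead point, so that the lid half is drawn in and the latch stays shut by itself. Be gentle, use no more than about 3 kg of force on the case and latch, and leave the things lying about where they are.

Things in the scene. Friction and masses are not known exactly. Their poses are not given: they have to be found in the camera images.
- case: grey plastic hard case, fixed, standing seam up: 280 mm along its y, from -75 to +95 mm along its x, flat top (deck) at 150 mm. Origin on the bench straight under the lever hinge; x points from the lever to the keeper, y along the seam, z up. One draw latch in the middle of the top (y = 0)
- lever_hinge (a point): axis of the lever's hinge, parallel to the case's y, 13 mm above the deck, at the case's x = 0. The loop's pin is fixed in the lever 13 mm from this axis, 0.25 rad behind the lever's own direction (lever at 0: 12.6 mm to -x and 3.2 mm below the axis)
- lever (a joint): lever plate, 26 wide, 4 thick, 50 mm from hinge axis to tip. 0 = flat on its stop, closed, pointing to -x of the case; pi/2 upright; 1.95 = stop, leaning to the keeper. Stiff: stays where left (0.24 N m). The loop clears the keeper's lip only near the 1.95 stop (over 1.7). With the loop hooked it pulls from about 1.4 down, takes up to 12 N near the tip, dead point near 0.3; then press on to 0
- lever_tip (a point): middle of the lever's free end, 50 mm from the hinge axis
- loop (a joint): angle of the wire loop about its pin in the lever, relative to the lever: 0 = folded along the lever, growing as it swings forward and down towards the keeper (about 1.6 when down on the lid half with the lever at its stop; 3.2 when the latch is closed). Light friction: it stays up when steep, and drops when nearly level
- loop_bar (a point): middle of the loop's cross bar. The loop is a U of 6 mm steel wire: two legs 21 mm either side of the middle (48 mm over all), joined by the cross bar 58 mm from the pin
- keeper (a point): where the bar's centre sits when hooked: 7 mm above the deck, against the far (+x) face of the keeper's post; it moves with the lid half. Keeper: steel hook 24 mm wide along y, 16 tall, post 6 thick; a lip 4 thick on top overhangs the far face by 5 mm, underside 12 mm above the deck. The bar goes down beyond the lip's edge (its centre over 5 mm in +x of this point) and lies below the lip
- lid (a joint): how far the lid half (case x = 22 to 92 mm, carrying the keeper, pivoted at its foot) is ajar, rad: 0.032 as the rubber seal holds it open (5 mm at the top), about 0.007 when latched; drawing it in takes about 55 N at the loop
- objective: bystander: steel microscope objective, 30 mm wide, 40 mm tall, standing on the near half of the case's top, about 100 mm to +y of the latch; origin under its centre
- lens_cap: bystander: black lens cap, 36 mm wide, 12 mm tall, on the near half of the case's top, about 100 mm to -y of the latch; origin under its centre
- slidebox_a: bystander: white slide box 80 x 100 x 36 mm on the bench; origin under its centre
- slidebox_b: bystander: white slide box 80 x 100 x 36 mm on the bench; origin under its centre
- oil_bottle: bystander: small amber bottle, 34 mm wide, 75 mm tall; origin under its centre
- dish: bystander: flat glass dish, 90 mm wide, 15 mm tall; origin under its centre
- sample_cup: bystander: white cup, 60 mm wide, 65 mm tall; origin under its centre

How it is judged:
On the way, in this order (a step that is already met when the one before it is completed fails the run):
1. the loop's cross bar lies behind the keeper, below its lip (z of loop_bar in the frame of keeper below 0.003 m and x of loop_bar in the frame of keeper between -0.003 and 0.016 m), for 0.1 s.
2. the lever is pressed flat with the loop still hooked, drawing the lid half in (value of joint lever below 0.05 rad and value of joint lid below 0.012 rad and distance between loop_bar and keeper below 0.006 m), for 0.2 s.
At the end, for the whole second after the job is handed in: the lever lies flat (within 0.05 rad), the lid half is drawn in to less than 0.012 rad (2 mm), and the loop's bar sits behind the keeper's post below the lip, within 6 mm of its seat (all of step 2); the robot touches nothing.
It fails at once if the robot pressed on the case or latch with more than 35 N (contact force between any of the fingers, the arm and case above 35 N).
It fails at once if a bystander was knocked out of place (more than 20 mm) (distance of any of objective, lens_cap, slidebox_a, slidebox_b, oil_bottle, dish, sample_cup from where it was at the start of the episode above 0.02 m).
It also fails if it takes over 66 s, if anything falls off the work surface, if the arm or the gripper's body presses on something with over 40 N, if the wrist force passes 120 N, or if a joint passes its speed limit or range.

## Working session

There is one attempt and no reset: what is moved stays moved. The work goes in short steps, Python scripts to look and compute and a tool call to move; the robot and the scene stay as the last step left them, time stands still between calls to the robot, and variables do not carry over. Pictures are saved under pics/ and viewed, about 8 in all and at most 12, crops included, and the job is handed in when it is done.

Besides the shell and the picture viewer there is one more tool, called after "Request:" as name(argument=value, ...) on one line, values as JSON. drive_tool: Moves the arm, as the interface text tells. Its arguments: {"type":"object","properties":{"deltas":{"type":"array"},"force":{"type":"number"}},"required":["deltas"]}

```bash
mkdir -p pics; ls; cat > h.py <<'E'
import numpy as np, cv2
from workcell import bot
def grab(n,f=None):
    c=bot.read_camera(n)
    if f: cv2.imwrite('pics/'+f,c['frame'])
    return c
def ray(c,u,v):
    K=np.array(c['mtx'],float);d=np.array([c['k1'],0,0,0],float)
    p=cv2.undistortPoints(np.array([[[u,v]]],float),K,d)[0,0]
    R=np.array(c['R']);t=np.array(c['t'])
    w=R.T@np.array([p[0],p[1],1]);return -R.T@t,w/np.linalg.norm(w)
def onz(c,u,v,z):
    o,w=ray(c,u,v);return o+w*(z-o[2])/w[2]
def onplane(c,u,v,p,n):
    o,w=ray(c,u,v);return o+w*(np.dot(n,np.array(p)-o)/np.dot(n,w))
def proj(c,X):
    X=np.array(X,float).reshape(-1,3)
    p,_=cv2.projectPoints(X,cv2.Rodrigues(np.array(c['R'],float))[0],np.array(c['t'],float),np.array(c['mtx'],float),np.array([c['k1'],0,0,0],float))
    return p[:,0]
E
python3 - <<'E'
from h import *
for n in('side','top'):
    c=grab(n,n+'1.png');print(n,c['k1'],np.round(c['mtx'],1).tolist(),np.round(c['R'],3).tolist(),np.round(-np.array(c['R']).T@c['t'],3))
print(bot.read_state())
E
```

```text
pics
side -0.0701464102961976 [[514.8, 0.0, 326.3], [0.0, 514.8, 237.1], [0.0, 0.0, 1.0]] [[0.804, -0.595, 0.003], [-0.397, -0.54, -0.742], [0.444, 0.595, -0.67]] [ 0.066 -0.543  0.889]
top 0.034412535454997034 [[615.6, 0.0, 316.5], [0.0, 615.6, 237.4], [0.0, 0.0, 1.0]] [[0.026, -1.0, 0.012], [-0.99, -0.028, -0.137], [0.137, -0.008, -0.991]] [0.352 0.134 1.558]
{'time': 0.1, 'q': array([ 1.23010559e+00,  2.64693090e-01,  1.60524428e+00,  3.24061725e-05,
        1.27372026e+00, -3.69145054e-02]), 'joint_vel': array([ 0.00100026, -0.00035237, -0.00449711,  0.00187255,  0.00061459,
        0.0015484 ]), 'joint_torque': array([-3.21104108e-04, -5.16702211e+01, -3.68589020e+01, -9.16659337e-05,
        6.28343085e-03,  9.44979433e-06]), 'tool_pos': array([0.20168683, 0.64346269, 0.23007255]), 'tcp_rot': array([-0.47528927, -3.10500697,  0.00317646]), 'wrist_force': array([-0.1288901 , -0.67852158, -0.16601665]), 'torque': array([ 0.02261306, -0.02755723,  0.03001048]), 'width': 1.0002900040897194}
```

View pics/side1.png

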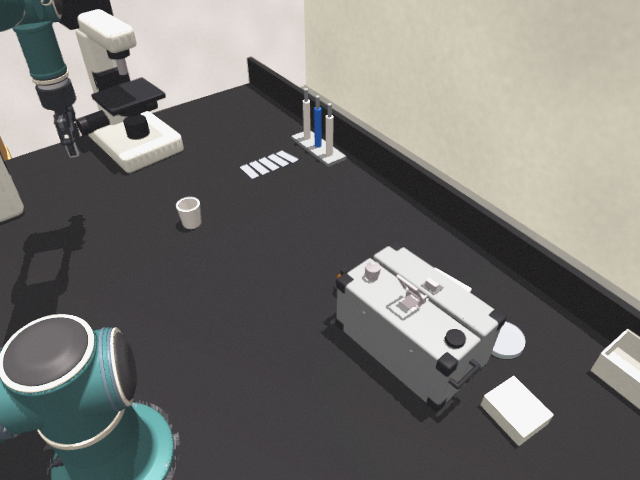

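View pics/top1.png

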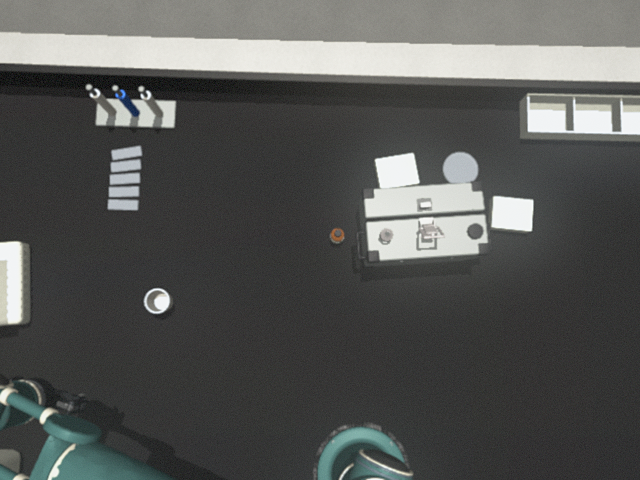

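The case lies ahead of the robot: keeper at top-picture pixel (425,204), lever and loop near (430,230). In the side picture they are near (432,285) and (410,298). I'll enlarge both.

```bash
python3 - <<'E'
import cv2,numpy as np
a=cv2.imread('pics/side1.png')[225:375,325:525];b=cv2.imread('pics/top1.png')[170:270,350:500]
a=cv2.resize(a,(800,600),interpolation=cv2.INTER_CUBIC);cv2.imwrite('pics/side1c.png',a)
cv2.imwrite('pics/top1c.png',cv2.resize(b,(800,533),interpolation=cv2.INTER_CUBIC))
E
```

```text
(no output)
```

View pics/side1c.png

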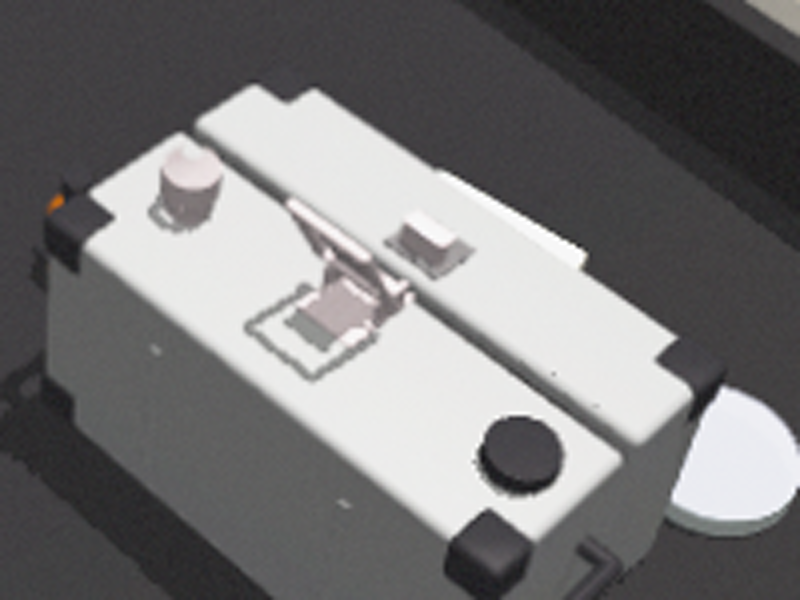

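View pics/top1c.png

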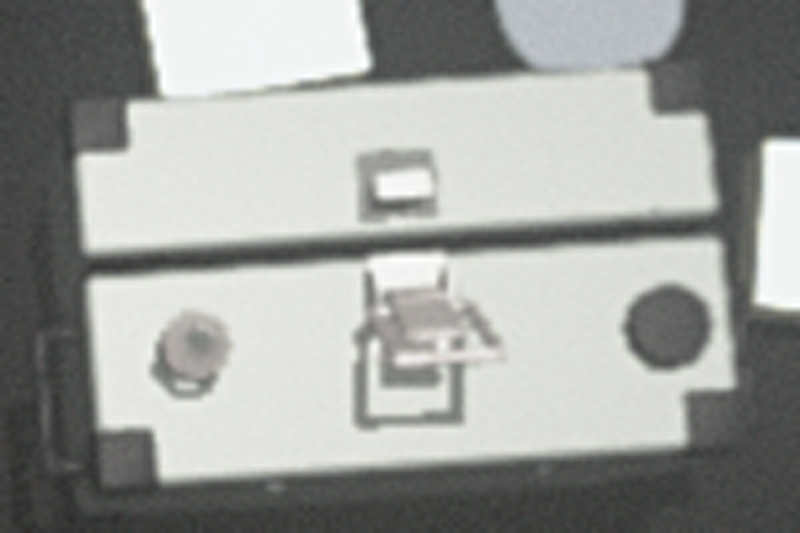

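```bash
cat >> h.py <<'E'
def tc(u,v): return 350+(u-2.17)/5.333,170+(v-2.17)/5.333
def sc(u,v): return 325+(u-1.5)/4,225+(v-1.5)/4
E
python3 - <<'E'
from h import *
c=grab('top');s=grab('side')
g=cv2.cvtColor(c['frame'],6);m=(g>150).astype(np.uint8);m[:150]=0
for x in cv2.findContours(m,0,2)[0]:
    if cv2.contourArea(x)>100: print(cv2.contourArea(x),cv2.boundingRect(x))
T={'near corner L':(155,485),'near R':(690,450),'seamL':(88,272),'seamR':(722,240),'RightNear':(737,388),'LeftNear':(97,430),'lidNearL':(85,252),'lidNearR':(718,215)}
for k,v in T.items(): print(k,onz(c,*tc(*v),.15).round(4))
S={'seamL':(182,135),'seamR':(622,460),'nearL':(85,248),'nearR':(452,545),'RN':(538,540)}
for k,v in S.items(): print('S',k,onz(s,*sc(*v),.15).round(4))
print('keeper top',[onz(c,*tc(*v),.166).round(4) for v in((375,172),(436,170),(432,200),(375,203))])
print('S keeper top',[onz(s,*sc(*v),.166).round(4) for v in((408,208),(460,243),(432,262),(398,233))])
E
```

```text
178.5 (47, 444, 28, 36)
229.0 (338, 429, 39, 15)
485.0 (144, 288, 26, 26)
1755.0 (0, 241, 23, 83)
4332.5 (366, 214, 122, 46)
240.0 (108, 200, 30, 10)
1256.5 (491, 196, 43, 36)
243.0 (109, 187, 30, 10)
235.0 (110, 173, 30, 11)
237.5 (111, 160, 30, 12)
5096.0 (364, 152, 121, 66)
190.5 (112, 150, 30, 10)
near corner L [ 0.497  -0.0215  0.15  ]
near R [ 0.5187 -0.2523  0.15  ]
seamL [0.5893 0.0088 0.15  ]
seamR [ 0.6112 -0.2671  0.15  ]
RightNear [ 0.5463 -0.2728  0.15  ]
LeftNear [0.5202 0.0038 0.15  ]
lidNearL [0.5981 0.0102 0.15  ]
lidNearR [ 0.6222 -0.2654  0.15  ]
S seamL [0.5886 0.0075 0.15  ]
S seamR [ 0.6131 -0.2659  0.15  ]
S nearL [ 0.5003 -0.0245  0.15  ]
S nearR [ 0.5204 -0.252   0.15  ]
S RN [ 0.5518 -0.2725  0.15  ]
keeper top [array([ 0.6339, -0.1131,  0.166 ]), array([ 0.6355, -0.1394,  0.166 ]), array([ 0.6223, -0.1377,  0.166 ]), array([ 0.6202, -0.1131,  0.166 ])]
S keeper top [array([ 0.633 , -0.1083,  0.166 ]), array([ 0.6367, -0.1396,  0.166 ]), array([ 0.6172, -0.1403,  0.166 ]), array([ 0.6174, -0.1172,  0.166 ])]
```

```bash
cat >> h.py <<'E'
def tri(c,p,s,q):
    o,w=ray(c,*p);a,b=ray(s,*q)
    k=np.linalg.lstsq(np.c_[w,-b],a-o,rcond=None)[0]
    A,B=o+k[0]*w,a+k[1]*b
    return (A+B)/2,np.linalg.norm(A-B)
yaw=.0845;O=np.array([.583,-.131,0]);Rc=np.array([[np.cos(yaw),-np.sin(yaw),0],[np.sin(yaw),np.cos(yaw),0],[0,0,1]])
def W(p): return O+Rc@np.array(p,float)
def C(X): return Rc.T@(np.array(X)-O)
E
python3 - <<'E'
from h import *
c=grab('top');s=grab('side')
for n,p,q in(('barL',(385,358),(292,203)),('barR',(503,355),(406,300))):
    X,e=tri(c,tc(*p),s,sc(*q));print(n,C(X).round(4),e)
n=Rc[:,0]
a=C(onplane(c,*tc(444,358),O,Rc[:,1])),C(onplane(s,*sc(349,252),O,Rc[:,1]));print(a)
f=cv2.resize(c['frame'][195:255,390:470],(800,600),interpolation=cv2.INTER_CUBIC)
g=cv2.resize(s['frame'][265:325,380:440],(600,600),interpolation=cv2.INTER_CUBIC)
cv2.imwrite('pics/z.png',cv2.resize(np.hstack([f,g]),(800,343)))
# overlay predictions for lever angles
for ang in (1.57,1.75,1.95):
  tip=W([-.05*np.cos(ang),0,.163+.05*np.sin(ang)]);pin=W([-.013*np.cos(ang-.25),0,.163+.013*np.sin(ang-.25)])
  P=proj(c,[W([0,0,.163]),tip,pin]);Q=proj(s,[W([0,0,.163]),tip,pin])
  print(ang,((P-[350,170])*5.333+2.2).round().tolist(),((Q-[325,225])*4+1.5).round().tolist())
E
```

```text
barL [-0.0346  0.0254  0.2232] 0.004291122843807536
barR [-0.029  -0.0323  0.2017] 0.01622796752609108
(array([-3.60636969e-02, -1.30104261e-17,  2.10770204e-01]), array([-1.78039261e-02, -5.63785130e-18,  2.00095195e-01]))
1.57 [[415.0, 291.0], [438.0, 272.0], [421.0, 293.0]] [[365.0, 287.0], [379.0, 213.0], [364.0, 272.0]]
1.75 [[415.0, 291.0], [436.0, 251.0], [421.0, 288.0]] [[365.0, 287.0], [391.0, 205.0], [367.0, 269.0]]
1.95 [[415.0, 291.0], [432.0, 229.0], [420.0, 282.0]] [[365.0, 287.0], [404.0, 199.0], [371.0, 267.0]]
```

View pics/z.png

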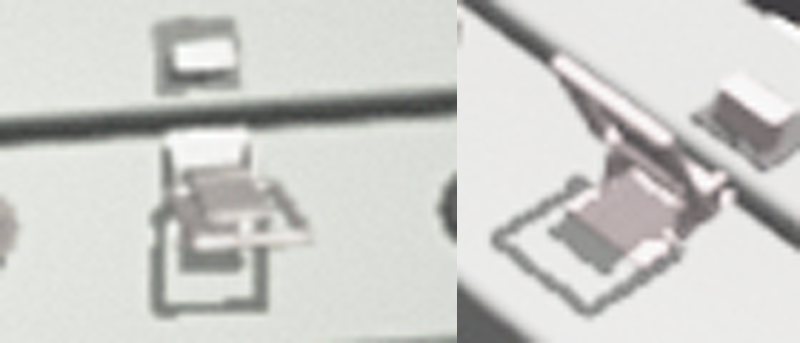

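The close-up shows the lever plate lying low towards -x, with the loop standing steep above it. In the right panel the bar is the bright band from (555,60) to (680,145), and its right leg runs on to (725,195). I had picked the wrong bar end, so I'll triangulate again.

```bash
python3 - <<'E'
from h import *
c=grab('top');s=grab('side')
k=5.714
zt=lambda u,v:(390+u/k-.4,195+v/k-.4)
zs=lambda u,v:(380+(u-457)/k-.4,265+v/k-.4)
for n,p,q in(('barL',(192,242),(556,60)),('barR',(306,238),(682,143))):
    X,e=tri(c,zt(*p),s,zs(*q));print(n,C(X).round(4),round(e,4))
for ang in (.3,.5,.7,.9,1.1):
  h=.163
  f=lambda r,a:(-r*np.cos(a),h+r*np.sin(a))
  pts=[]
  for y in(.013,-.013):
    x,z=f(.05,ang);pts.append(W([x,y,z]))
  x,z=f(.013,ang-.25);pts+=[W([x,.021,z]),W([x,-.021,z]),W([0,.013,.163]),W([0,-.013,.163])]
  P=proj(c,pts);Q=proj(s,pts)
  print(ang,((P-[390,195]+.4)*k).round().tolist(),((Q-[380,265]+.4)*k+[457,0]).round().tolist())
E
```

```text
barL [-0.0367  0.0239  0.2269] 0.0018
barR [-0.035  -0.0225  0.225 ] 0.0082
0.3 [[200.0, 283.0], [266.0, 280.0], [167.0, 203.0], [271.0, 197.0], [184.0, 170.0], [248.0, 167.0]] [[540.0, 202.0], [600.0, 249.0], [591.0, 164.0], [687.0, 237.0], [635.0, 159.0], [695.0, 204.0]]
0.5 [[204.0, 270.0], [270.0, 267.0], [168.0, 201.0], [272.0, 195.0], [184.0, 170.0], [248.0, 167.0]] [[551.0, 177.0], [612.0, 224.0], [592.0, 158.0], [689.0, 231.0], [635.0, 159.0], [695.0, 204.0]]
0.7 [[207.0, 254.0], [273.0, 250.0], [169.0, 198.0], [273.0, 192.0], [184.0, 170.0], [248.0, 167.0]] [[566.0, 151.0], [627.0, 198.0], [595.0, 152.0], [692.0, 225.0], [635.0, 159.0], [695.0, 204.0]]
0.9 [[208.0, 233.0], [275.0, 229.0], [169.0, 194.0], [274.0, 188.0], [184.0, 170.0], [248.0, 167.0]] [[583.0, 125.0], [645.0, 171.0], [598.0, 145.0], [695.0, 218.0], [635.0, 159.0], [695.0, 204.0]]
1.1 [[209.0, 210.0], [276.0, 206.0], [170.0, 189.0], [275.0, 183.0], [184.0, 170.0], [248.0, 167.0]] [[603.0, 100.0], [665.0, 146.0], [603.0, 138.0], [700.0, 212.0], [635.0, 159.0], [695.0, 204.0]]
```

The bar is about 72 mm from the hinge axis, so the loop is nearly folded along a lever at roughly 1.05 rad. The plan has three parts:
1. Push the lever to its 1.95 stop with shut fingers.
2. Swing the loop over the keeper.
3. Push the lever back and press it flat.

First I'll move over, turning the jaws along the case's x.

Request:
drive_tool(deltas=[{"hand": 0,"offset": [2,-5,3],"angular": [0,0,-9]},{"hand": 0,"offset": [4,-10,5],"angular": [0,0,-18]},{"hand": 0,"offset": [6,-15,5],"angular": [0,0,-27]},{"hand": 0,"offset": [8,-20,5],"angular": [0,0,-36]},{"hand": 0,"offset": [10,-25,5],"angular": [0,0,-45]},{"hand": 0,"offset": [12,-30,5],"angular": [0,0,-54]},{"hand": 0,"offset": [14,-35,5],"angular": [0,0,-63]},{"hand": 0,"offset": [15,-40,5],"angular": [0,0,-68]}], force=40)

```text
time: 1.4
tool_pos: [0.3526, 0.2425, 0.2816]
tcp_rot: [2.134, 2.304, 0.002]
wrist_force: [0.5, 0.3, 0.0]
width: 0.002
```

Request:
drive_tool(deltas=[{"hand": 0,"offset": [2,-5,0],"angular": [0,0,0]},{"hand": 0,"offset": [4,-10,0],"angular": [0,0,0]},{"hand": 0,"offset": [6,-15,0],"angular": [0,0,0]},{"hand": 0,"offset": [8,-20,0],"angular": [0,0,0]},{"hand": 0,"offset": [10,-25,0],"angular": [0,0,0]},{"hand": 0,"offset": [12,-30,0],"angular": [0,0,0]},{"hand": 0,"offset": [14.5,-35.5,0],"angular": [0,0,0]},{"hand": 0,"offset": [14.5,-38,0],"angular": [0,0,0]}])

```text
time: 2.4
tool_pos: [0.4979, -0.1388, 0.2813]
tcp_rot: [2.133, 2.306, -0.0]
wrist_force: [-0.2, 0.6, -0.2]
width: -0.003
```

Request:
drive_tool(deltas=[{"hand": 0,"offset": [0,0,-4.5],"angular": [0,0,0]},{"hand": 0,"offset": [0,0,-8.6],"angular": [0,0,0]},{"hand": 0,"offset": [1.5,0.13,-8.6],"angular": [0,0,0]},{"hand": 0,"offset": [2.5,0.21,-8.6],"angular": [0,0,0]},{"hand": 0,"offset": [3.2,0.27,-8.6],"angular": [0,0,0]},{"hand": 0,"offset": [3.8,0.32,-8.6],"angular": [0,0,0]},{"hand": 0,"offset": [4.4,0.37,-8.6],"angular": [0,0,0]},{"hand": 0,"offset": [5,0.42,-8.6],"angular": [0,0,0]}])

```text
time: 3.4
tool_pos: [0.5453, -0.1318, 0.1956]
tcp_rot: [-2.128, -2.307, 0.005]
wrist_force: [-13.6, -1.2, 13.1]
width: -0.001
```

```bash
cat > pic.py <<'E'
from h import *
import sys
c=grab('top');s=grab('side')
f=cv2.resize(c['frame'][180:255,385:485],(800,600),interpolation=cv2.INTER_CUBIC)
g=cv2.resize(s['frame'][240:330,370:460],(600,600),interpolation=cv2.INTER_CUBIC)
cv2.imwrite('pics/'+sys.argv[1],cv2.resize(np.hstack([f,g]),(800,343),interpolation=cv2.INTER_AREA))
st=bot.read_state();print(C(st['tool_pos']).round(4),st['wrist_force'].round(1),st['time'])
E
python3 pic.py p1.png
```

```text
[-0.0378  0.0023  0.1959] [-9.  -0.6  7.5] 3.5
```

View pics/p1.png

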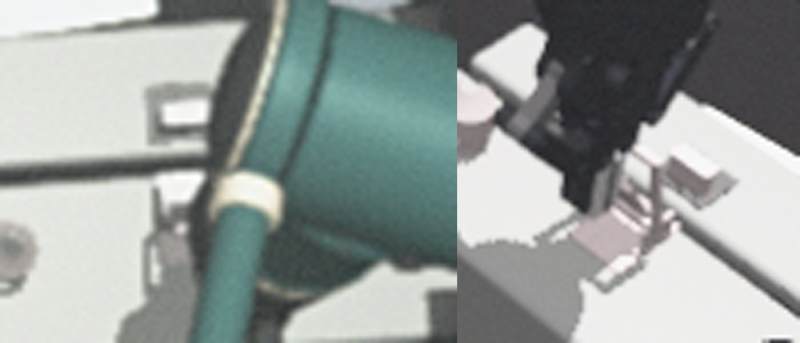

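```bash
python3 - <<'E'
from h import *
c=grab('top');s=grab('side');k=5.714
zt=lambda u,v:(390+u/k-.4,195+v/k-.4)
zs=lambda u,v:(380+(u-457)/k-.4,265+v/k-.4)
y=Rc[:,1]
for p,yy in(((570,215),.013),((630,255),-.013),((620,165),.013),((690,212),-.013)):
  print('S',p,C(onplane(s,*zs(*p),W([0,yy,0]),y)).round(4),C(onz(s,*zs(*p),.153)).round(4))
for p in((167,130),(250,130),(250,170),(190,175),(252,170),(200,218),(268,212),(180,270),(243,270)):
  print('T',p,C(onz(c,*zt(*p),.153)).round(4))
# colours
f=s['frame']
for p in((605,225),(600,250)): 
  u,v=np.round(zs(*p)).astype(int);print(f[v,u])
g=cv2.resize(s['frame'][255:330,385:445],(640,800),interpolation=cv2.INTER_CUBIC)[:,:];cv2.imwrite('pics/p2.png',cv2.resize(g,(480,600)))
print(bot.read_state()['wrist_force'])
E
```

```text
S (570, 215) [-0.0309  0.013   0.1586] [-0.0269  0.0159  0.153 ]
S (630, 255) [-0.0312 -0.013   0.162 ] [-0.0248 -0.0086  0.153 ]
S (620, 165) [-0.0078  0.013   0.1659] [0.0019 0.0198 0.153 ]
S (690, 212) [-0.0018 -0.013   0.1604] [ 0.0038 -0.0094  0.153 ]
T (167, 130) [0.0183 0.0165 0.153 ]
T (250, 130) [ 0.0164 -0.0171  0.153 ]
T (250, 170) [ 0.     -0.0157  0.153 ]
T (190, 175) [-0.0006  0.0087  0.153 ]
T (252, 170) [-0.     -0.0166  0.153 ]
T (200, 218) [-0.0184  0.0061  0.153 ]
T (268, 212) [-0.0175 -0.0216  0.153 ]
T (180, 270) [-0.0391  0.0159  0.153 ]
T (243, 270) [-0.0405 -0.0095  0.153 ]
[182 180 193]
[150 152 151]
[-8.02940512 -1.37685028  7.35946581]
```

View pics/p2.png

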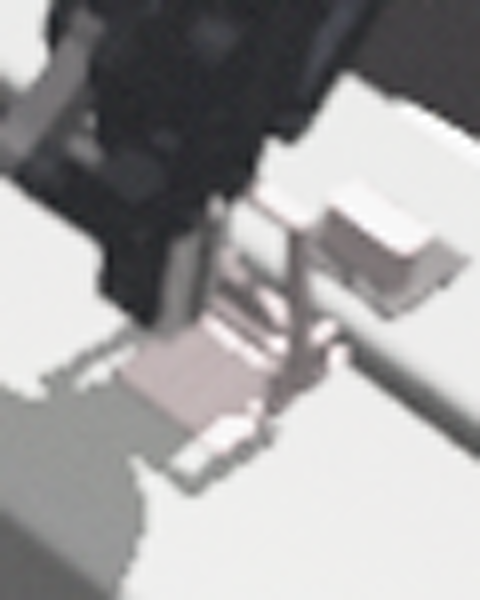

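The pink plate is the fixed base plate. The fingers bear on the lever tip at about 1.05 rad, and the upward force is friction as the tip rises. I'll go on, rising with the tip.

Request:
drive_tool(deltas=[{"hand": 0,"offset": [0.4,0.02,0.3],"angular": [0,0,0]},{"hand": 0,"offset": [0.8,0.04,0.5],"angular": [0,0,0]},{"hand": 0,"offset": [1.2,0.08,0.6],"angular": [0,0,0]},{"hand": 0,"offset": [1.5,0.1,0.7],"angular": [0,0,0]}])

```text
time: 4.1
tool_pos: [0.5603, -0.1305, 0.2025]
tcp_rot: [-2.128, -2.306, 0.004]
wrist_force: [-5.3, 0.6, 3.5]
width: -0.003
```

Request:
drive_tool(deltas=[{"hand": 0,"offset": [0.3,0.02,0],"angular": [0,0,0]},{"hand": 0,"offset": [0.6,0.04,0],"angular": [0,0,0]},{"hand": 0,"offset": [0.9,0.06,-0.1],"angular": [0,0,0]},{"hand": 0,"offset": [1.2,0.08,-0.2],"angular": [0,0,0]}])

```text
time: 4.6
tool_pos: [0.5738, -0.13, 0.2019]
tcp_rot: [2.131, 2.309, -0.001]
wrist_force: [-4.7, 0.4, 7.4]
width: 0.001
```

Request:
drive_tool(deltas=[{"hand": 0,"offset": [0.3,0.03,0],"angular": [0,0,0]},{"hand": 0,"offset": [0.5,0.04,0],"angular": [0,0,0]}])

```text
time: 4.85
tool_pos: [0.5787, -0.1296, 0.2014]
tcp_rot: [-2.13, -2.308, 0.001]
wrist_force: [-4.0, 0.5, 4.1]
width: 0.002
```

Request:
drive_tool(deltas=[{"hand": 0,"offset": [0.2,0.02,0],"angular": [0,0,0]},{"hand": 0,"offset": [0.3,0.03,0],"angular": [0,0,0]}])

```text
time: 5.1
tool_pos: [0.5818, -0.1293, 0.2008]
tcp_rot: [-2.131, -2.309, 0.0]
wrist_force: [-3.8, 0.4, 4.5]
width: 0.002
```

Request:
drive_tool(deltas=[{"hand": 0,"offset": [0.1,0.01,0],"angular": [0,0,0]},{"hand": 0,"offset": [0.2,0.02,0],"angular": [0,0,0]}])

```text
time: 5.35
tool_pos: [0.5839, -0.129, 0.2003]
tcp_rot: [-2.131, -2.309, 0.0]
wrist_force: [-4.3, -0.3, 4.0]
width: -0.001
```

Still no stop felt; I'll continue in 2 mm steps.

Request:
drive_tool(deltas=[{"hand": 0,"offset": [0.1,0.01,0],"angular": [0,0,0]},{"hand": 0,"offset": [0.2,0.02,0],"angular": [0,0,0]}])

```text
time: 5.6
tool_pos: [0.5857, -0.1288, 0.1999]
tcp_rot: [-2.13, -2.308, 0.001]
wrist_force: [-3.4, -0.0, 3.4]
width: -0.0
```

Request:
drive_tool(deltas=[{"hand": 0,"offset": [0.1,0.01,0],"angular": [0,0,0]},{"hand": 0,"offset": [0.2,0.02,0],"angular": [0,0,0]}])

```text
time: 5.85
tool_pos: [0.5872, -0.1287, 0.1994]
tcp_rot: [-2.13, -2.308, 0.002]
wrist_force: [-6.0, 0.0, 1.1]
width: -0.001
```

```bash
python3 - <<'E'
from h import *
s=grab('side')
st=bot.read_state();print(C(st['tool_pos']).round(4),st['wrist_force'].round(1),st['time'])
cv2.imwrite('pics/p3.png',cv2.resize(s['frame'][235:325,385:475],(600,600),interpolation=cv2.INTER_CUBIC))
for a in(1.7,1.95):
  P=proj(s,[W([-.05*np.cos(a),y,.163+.05*np.sin(a)]) for y in(.013,-.013)]);print(a,((P-[385,235])*6.667).round())
E
```

```text
[0.0044 0.002  0.1994] [-4.3 -0.2  0.7] 5.9
1.7 [[208. 250.]
 [280. 302.]]
1.95 [[235. 237.]
 [308. 289.]]
```

View pics/p3.png

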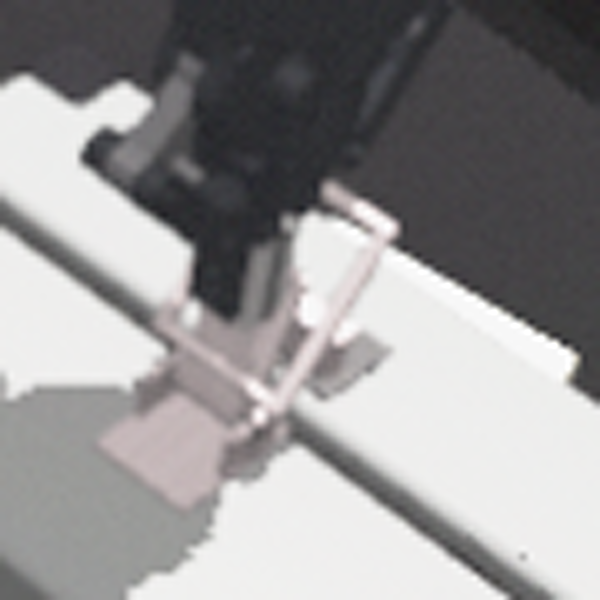

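The loop leans forward: bar end at (395,225), right leg down to (275,395). I'll push on in small steps until the stop shows.

Request:
drive_tool(deltas=[{"hand": 0,"offset": [0.1,0.01,0],"angular": [0,0,0]},{"hand": 0,"offset": [0.15,0.01,0],"angular": [0,0,0]}])

```text
time: 6.15
tool_pos: [0.5874, -0.1287, 0.1994]
tcp_rot: [-2.128, -2.306, 0.005]
wrist_force: [-9.5, -1.7, 3.4]
width: 0.002
```

Request:
drive_tool(deltas=[{"hand": 0,"offset": [0.1,0.01,0],"angular": [0,0,0]},{"hand": 0,"offset": [0.15,0.01,0],"angular": [0,0,0]}])

```text
time: 6.4
tool_pos: [0.5876, -0.1286, 0.1994]
tcp_rot: [-2.127, -2.305, 0.008]
wrist_force: [-13.2, -2.1, 5.8]
width: 0.001
```

Request:
drive_tool(deltas=[{"hand": 0,"offset": [0.1,0.01,0],"angular": [0,0,0]},{"hand": 0,"offset": [0.15,0.01,0],"angular": [0,0,0]}])

```text
time: 6.65
tool_pos: [0.5877, -0.1286, 0.1993]
tcp_rot: [-2.125, -2.303, 0.012]
wrist_force: [-18.5, -2.0, 8.5]
width: 0.002
```

The stop is reached: the force rises with no motion. Now I'll back off, rise, and push the bar forward and over.

Request:
drive_tool(deltas=[{"hand": 0,"offset": [-1.3,-0.2,0],"angular": [0,0,0]},{"hand": 0,"offset": [-1.3,-0.25,1.2],"angular": [0,0,0]},{"hand": 0,"offset": [-1.3,-0.25,2.3],"angular": [0,0,0]},{"hand": 0,"offset": [-0.3,-0.15,2.3],"angular": [0,0,0]},{"hand": 0,"offset": [0.6,-0.07,2.3],"angular": [0,0,0]},{"hand": 0,"offset": [1.2,-0.03,2.3],"angular": [0,0,0]}])

```text
time: 7.4
tool_pos: [0.6052, -0.1284, 0.2227]
tcp_rot: [-2.13, -2.309, 0.0]
wrist_force: [1.0, 1.1, -0.7]
width: 0.002
```

Request:
drive_tool(deltas=[{"hand": 0,"offset": [0.4,0.03,0],"angular": [0,0,0]},{"hand": 0,"offset": [0.8,0.06,-0.4],"angular": [0,0,0]},{"hand": 0,"offset": [1.2,0.1,-1.0],"angular": [0,0,0]},{"hand": 0,"offset": [1.7,0.14,-1.7],"angular": [0,0,0]},{"hand": 0,"offset": [2.1,0.17,-2.7],"angular": [0,0,0]}])

```text
time: 8.02
tool_pos: [0.6258, -0.1269, 0.1957]
tcp_rot: [2.131, 2.308, 0.0]
wrist_force: [-0.1, 0.3, 0.4]
width: -0.0
```

```bash
cat > p.py <<'E'
from h import *
import sys
s=grab('side')
st=bot.read_state();print(C(st['tool_pos']).round(4),st['wrist_force'].round(1),st['time'])
cv2.imwrite('pics/'+sys.argv[1],cv2.resize(s['frame'][235:325,385:475],(600,600),interpolation=cv2.INTER_CUBIC))
E
python3 p.py p4.png
```

```text
[0.0424 0.0008 0.1938] [ 0.8  0.3 -0.6] 8.075
```

View pics/p4.png

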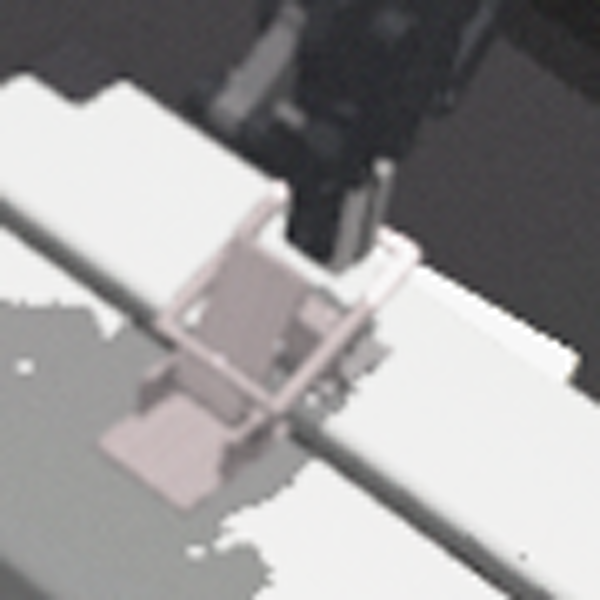

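The loop is at about 45° with the shut fingers inside it, and the bar runs behind the finger, ending at (415,250). I'll continue over and down.

Request:
drive_tool(deltas=[{"hand": 0,"offset": [0.4,0.03,-0.5],"angular": [0,0,0]},{"hand": 0,"offset": [0.7,0.06,-1.0],"angular": [0,0,0]},{"hand": 0,"offset": [0.9,0.08,-1.5],"angular": [0,0,0]},{"hand": 0,"offset": [0.9,0.08,-1.5],"angular": [0,0,0]},{"hand": 0,"offset": [0.9,0.08,-1.5],"angular": [0,0,0]}])

```text
time: 8.7
tool_pos: [0.6345, -0.1261, 0.1814]
tcp_rot: [2.13, 2.309, 0.0]
wrist_force: [0.7, -1.1, -0.1]
width: 0.001
```

```bash
python3 p.py p5.png
```

```text
[0.0517 0.0005 0.1815] [-0.4 -0.3 -0.6] 8.75
```

View pics/p5.png

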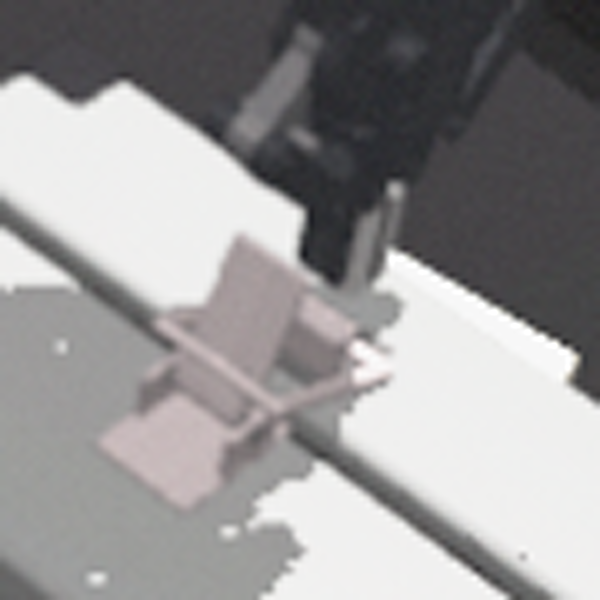

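The loop has dropped, with its near bar end at about (385,370) beyond the keeper. I'll check that against the expected position by projection.

```bash
python3 - <<'E'
from h import *
s=grab('side')
for p in([.0565,-.021,.153],[.0595,-.021,.169],[.0565,-.024,.153],[.0017,-.021,.176],[.0185,.013,.209],[.0185,-.013,.209]):
  print(p,((proj(s,W(p))-[385,235])*6.667).round())
E
```

```text
[0.0565, -0.021, 0.153] [[387. 375.]]
[0.0595, -0.021, 0.169] [[402. 332.]]
[0.0565, -0.024, 0.153] [[395. 381.]]
[0.0017, -0.021, 0.176] [[273. 418.]]
[0.0185, 0.013, 0.209] [[235. 239.]]
[0.0185, -0.013, 0.209] [[307. 290.]]
```

The bar lies on the lid behind the keeper: it matches the lid-level projection to about 1 mm. Now I'll rise and push the lever back from its +x side.

Request:
drive_tool(deltas=[{"hand": 0,"offset": [0,0,1.2],"angular": [0,0,0]},{"hand": 0,"offset": [0,0,2.3],"angular": [0,0,0]},{"hand": 0,"offset": [-1.0,-0.1,2.3],"angular": [0,0,0]},{"hand": 0,"offset": [-2.0,-0.2,2.3],"angular": [0,0,0]},{"hand": 0,"offset": [-2.5,-0.24,2.3],"angular": [0,0,0]},{"hand": 0,"offset": [-3.0,-0.28,2.3],"angular": [0,0,0]}])

```text
time: 9.55
tool_pos: [0.6065, -0.1289, 0.2055]
tcp_rot: [2.128, 2.305, 0.007]
wrist_force: [6.9, 1.8, 3.4]
width: -0.0
```

Request:
drive_tool(deltas=[{"hand": 0,"offset": [-0.4,-0.03,0],"angular": [0,0,0]},{"hand": 0,"offset": [-0.8,-0.07,0],"angular": [0,0,0]},{"hand": 0,"offset": [-1.2,-0.1,0],"angular": [0,0,0]}])

```text
time: 9.93
tool_pos: [0.5953, -0.1301, 0.2067]
tcp_rot: [2.126, 2.304, 0.008]
wrist_force: [5.5, 0.5, 4.7]
width: -0.0
```

Request:
drive_tool(deltas=[{"hand": 0,"offset": [-0.4,-0.03,0],"angular": [0,0,0]},{"hand": 0,"offset": [-0.7,-0.06,0],"angular": [0,0,0]}])

```text
time: 10.18
tool_pos: [0.5887, -0.1307, 0.2066]
tcp_rot: [2.126, 2.303, 0.009]
wrist_force: [8.3, 1.7, 2.9]
width: -0.004
```

Request:
drive_tool(deltas=[{"hand": 0,"offset": [-0.4,-0.03,-0.1],"angular": [0,0,0]},{"hand": 0,"offset": [-0.7,-0.06,-0.2],"angular": [0,0,0]}])

```text
time: 10.42
tool_pos: [0.5833, -0.1313, 0.206]
tcp_rot: [2.124, 2.301, 0.012]
wrist_force: [9.6, 1.8, 7.1]
width: -0.003
```

```bash
python3 p.py p6.png
```

```text
[-1.000e-04 -3.000e-04  2.059e-01] [8.1 1.2 5.5] 10.475
```

View pics/p6.png

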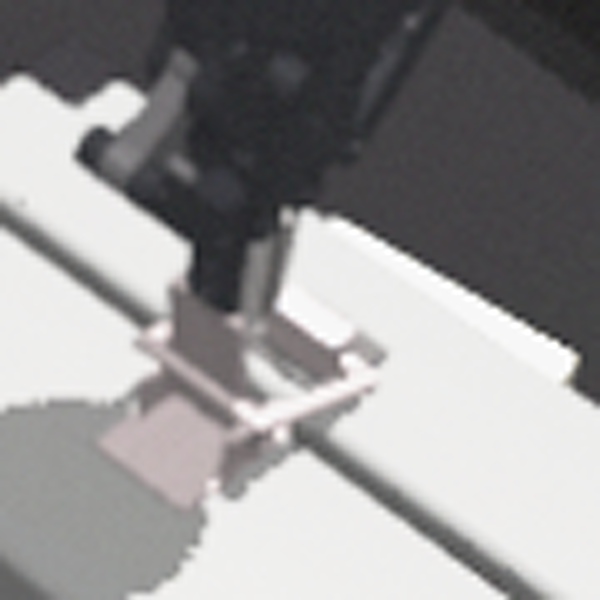

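The bar sits behind the keeper (leg end at (375,375)) and the lever is near 1.4. I'll continue along the lever's arc.

Request:
drive_tool(deltas=[{"hand": 0,"offset": [-0.3,-0.02,-0.15],"angular": [0,0,0]},{"hand": 0,"offset": [-0.6,-0.05,-0.3],"angular": [0,0,0]},{"hand": 0,"offset": [-0.8,-0.07,-0.4],"angular": [0,0,0]}])

```text
time: 10.85
tool_pos: [0.5765, -0.1321, 0.204]
tcp_rot: [2.122, 2.299, 0.015]
wrist_force: [8.6, 3.1, 12.5]
width: -0.003
```

Request:
drive_tool(deltas=[{"hand": 0,"offset": [-0.3,-0.02,-0.15],"angular": [0,0,0]},{"hand": 0,"offset": [-0.5,-0.04,-0.3],"angular": [0,0,0]}])

```text
time: 11.1
tool_pos: [0.5715, -0.1326, 0.2014]
tcp_rot: [2.122, 2.299, 0.015]
wrist_force: [6.4, 1.9, 15.2]
width: 0.004
```

Request:
drive_tool(deltas=[{"hand": 0,"offset": [-0.3,-0.02,-0.2],"angular": [0,0,0]},{"hand": 0,"offset": [-0.5,-0.04,-0.35],"angular": [0,0,0]}])

```text
time: 11.35
tool_pos: [0.5656, -0.1333, 0.1977]
tcp_rot: [2.123, 2.3, 0.012]
wrist_force: [4.4, 1.2, 14.7]
width: -0.001
```

Request:
drive_tool(deltas=[{"hand": 0,"offset": [-0.2,-0.02,-0.25],"angular": [0,0,0]},{"hand": 0,"offset": [-0.4,-0.03,-0.45],"angular": [0,0,0]}])

```text
time: 11.6
tool_pos: [0.5602, -0.1338, 0.1922]
tcp_rot: [2.124, 2.302, 0.008]
wrist_force: [2.8, -0.7, 12.8]
width: -0.001
```

Request:
drive_tool(deltas=[{"hand": 0,"offset": [-0.2,-0.02,-0.25],"angular": [0,0,0]},{"hand": 0,"offset": [-0.4,-0.03,-0.5],"angular": [0,0,0]}])

```text
time: 11.85
tool_pos: [0.5548, -0.1342, 0.1855]
tcp_rot: [2.126, 2.304, 0.005]
wrist_force: [2.0, -1.0, 6.5]
width: -0.001
```

Request:
drive_tool(deltas=[{"hand": 0,"offset": [-0.2,-0.02,-0.3],"angular": [0,0,0]},{"hand": 0,"offset": [-0.3,-0.03,-0.6],"angular": [0,0,0]}])

```text
time: 12.1
tool_pos: [0.5507, -0.1344, 0.1777]
tcp_rot: [2.128, 2.306, 0.002]
wrist_force: [2.7, -2.1, 2.8]
width: 0.001
```

Request:
drive_tool(deltas=[{"hand": 0,"offset": [-0.1,-0.01,-0.3],"angular": [0,0,0]},{"hand": 0,"offset": [-0.1,-0.01,-0.6],"angular": [0,0,0]}])

```text
time: 12.35
tool_pos: [0.5472, -0.1333, 0.1692]
tcp_rot: [-2.129, -2.307, 0.002]
wrist_force: [-0.1, -1.5, 1.7]
width: 0.001
```

Request:
drive_tool(deltas=[{"hand": 0,"offset": [0,0,-0.2],"angular": [0,0,0]},{"hand": 0,"offset": [0,0,-0.4],"angular": [0,0,0]}])

```text
time: 12.6
tool_pos: [0.5475, -0.1332, 0.1652]
tcp_rot: [-2.129, -2.307, 0.001]
wrist_force: [0.3, 0.1, 0.2]
width: 0.0
```

Request:
drive_tool(deltas=[{"hand": 0,"offset": [0,0,-0.15],"angular": [0,0,0]},{"hand": 0,"offset": [0,0,-0.2],"angular": [0,0,0]}])

```text
time: 12.85
tool_pos: [0.5476, -0.1333, 0.1649]
tcp_rot: [-2.129, -2.307, 0.001]
wrist_force: [-4.7, 1.9, 8.1]
width: 0.004
```

It bottomed at z = 0.165, which is the flat-lever height. I'll press a little more, hold, then lift away.

Request:
drive_tool(deltas=[{"hand": 0,"offset": [0,0,-0.12],"angular": [0,0,0]},{"hand": 0,"offset": [0,0,-0.2],"angular": [0,0,0]},{"hand": 0,"offset": [0,0,-0.2],"angular": [0,0,0]}])

```text
time: 13.22
tool_pos: [0.5477, -0.1333, 0.1648]
tcp_rot: [-2.129, -2.308, 0.001]
wrist_force: [-7.7, 2.2, 15.1]
width: -0.001
```

Request:
drive_tool(deltas=[{"hand": 0,"offset": [0,0,1],"angular": [0,0,0]},{"hand": 0,"offset": [0,0,5],"angular": [0,0,0]},{"hand": 0,"offset": [-2,4,10],"angular": [0,0,0]},{"hand": 0,"offset": [-5,10,11],"angular": [0,0,0]},{"hand": 0,"offset": [-7,16,11],"angular": [0,0,0]},{"hand": 0,"offset": [-9,21,11],"angular": [0,0,0]},{"hand": 0,"offset": [-11,26,11],"angular": [0,0,0]},{"hand": 0,"offset": [-11,26,11],"angular": [0,0,0]}])

```text
time: 14.22
tool_pos: [0.437, 0.1294, 0.2724]
tcp_rot: [-2.123, -2.314, -0.001]
wrist_force: [0.2, -0.5, 0.1]
width: -0.001
```

```bash
python3 pic.py p7.png; python3 - <<'E'
from h import *
c=grab('top')
g=cv2.cvtColor(c['frame'],6)
# seam width: dark run across columns
for u in (375,395,460,475):
    col=g[195:235,u]; print(u,col.tolist())
E
```

```text
[-0.1224  0.269   0.2723] [ 0.2 -0.2 -0.5] 14.325
375 [229, 228, 225, 227, 227, 231, 230, 230, 230, 230, 229, 228, 229, 231, 231, 231, 230, 229, 231, 232, 231, 229, 208, 152, 93, 83, 138, 212, 235, 233, 231, 231, 231, 228, 229, 231, 230, 231, 229, 229]
395 [227, 227, 227, 228, 230, 229, 228, 228, 228, 228, 230, 227, 228, 229, 229, 227, 228, 229, 229, 230, 228, 192, 132, 91, 111, 184, 227, 232, 229, 230, 230, 228, 229, 229, 231, 230, 229, 228, 230, 229]
460 [221, 220, 219, 219, 218, 218, 222, 220, 218, 221, 223, 222, 221, 221, 221, 221, 211, 167, 112, 86, 124, 188, 221, 223, 221, 222, 220, 221, 222, 221, 220, 221, 218, 221, 220, 220, 221, 220, 222, 222]
475 [220, 218, 217, 218, 217, 219, 219, 220, 216, 218, 218, 220, 218, 220, 220, 209, 162, 106, 80, 124, 189, 222, 222, 219, 218, 219, 220, 208, 147, 106, 98, 101, 103, 100, 99, 99, 104, 101, 96, 97]
```

View pics/p7.png

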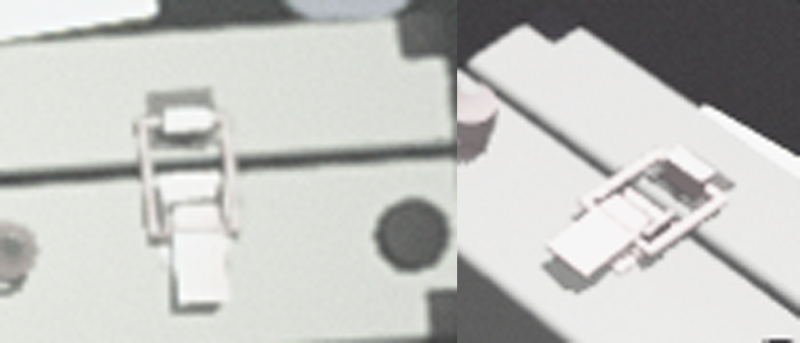

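The picture shows the lever flat, the loop taut over the seam and the bar hidden under the keeper's lip. One quick numeric check of the seam against the first picture, then I'll hand in.

```bash
python3 - <<'E'
from h import *
a=cv2.imread('pics/top1.png',0).astype(float);b=cv2.cvtColor(grab('top')['frame'],6).astype(float)
for u in (375,395,460,475):
    w=[np.sum(np.clip(225-i[200:228,u],0,150)/150) for i in(a,b)];print(u,np.round(w,2),'mm drawn',round((w[0]-w[1])/.456,1))
for p in([-.05,.013,.163],[-.05,-.013,.163]):
    s=grab('side');print(((proj(s,W(p))-[370,240])*3.81+[457,0]).round())
print(bot.finish_job())
E
```

```text
375 [4.51 3.14] mm drawn 3.0
395 [4.19 2.71] mm drawn 3.2
460 [5.13 3.67] mm drawn 3.2
475 [9.11 7.76] mm drawn 3.0
[[543. 251.]]
[[583. 283.]]
the job is handed in; nothing more can be done
None
```

The draw latch is fastened and the job is handed in; the hand-in reports no verdict, so success rests on the checks below.

**What I did:**
- I pushed the lever to its stop with shut fingers.
- I tipped the loop over, so the bar dropped behind the keeper lip. It matched the expected position on the lid to about 1 mm.
- I pushed the lever back along its arc and pressed it flat, then moved the arm clear at 14.2 s.

**Forces:** The highest I read was about 20 N, below the 35 N limit. I only saw the value at the end of each move call, so a brief peak in between could have been missed.

**Last checks:**
- **Lever:** the fingers stopped at 165 mm, the flat-lever height. In the last picture the tip lies where a flat lever should, to within 2 mm.
- **Loop:** the bar is hidden under the keeper lip and the loop is taut. I did not measure its distance from the seat.
- **Lid:** the seam closed by about 3.0–3.2 mm. A drop from 0.032 to 0.007 rad would be about 4 mm, and about 3.1 mm is needed to get below 0.012 rad. This rough pixel estimate therefore does not confirm the lid limit. The flat lever and hooked bar do suggest the lid is in.
- **Bystanders:** the objective and lens cap show no shift where they appear in the last picture. I did not measure the others, but nothing touched them that I could tell.

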